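# Tray the clock plinth, then open the safety cap

### The job

Get the two oak clock plinth blocks ready for finishing: lay the loose one flat in the empty half of the green pin tray with its brass tab pointing the same way as the tab of the block already there, and let go of it. Then open the amber finish bottle's push-and-turn safety cap (press it down, twist it anticlockwise while pressed, lift it off) and finish while still holding the cap in the gripper, level and still, a few centimetres straight above the bottle's mouth. Leave the other block and all the furniture on the desk where they are.

Things in the scene. Friction and masses are not known exactly. Their poses are not given: they have to be found in the camera images.
- plinth: loose oak plinth block, 44 (x) x 24 (y) x 26 mm high, 35 g, with a small brass tab on the middle of its +x end (sticks out 9 mm, 12 mm wide). Origin: centre of its underside; z up. It lies flat on the desk. Easily gripped across its 24 mm width from above.
- plinth_tab (a point): tip of the loose block's brass tab: 31 mm from the block's origin along its +x, 11 mm above its underside
- twin: identical oak block with the same brass tab at its +x end, already lying in the tray's +y half; to be left there. Origin: centre of its underside
- tray: green enamel pin tray, fixed, 104 (x) x 154 (y) mm, walls and divider 4 mm thick, 12 mm high in all, inner floor 4 mm above the desk. Origin: centre of its underside. The divider runs along the tray's x at y = 0; the -y half (centre at y = -38 mm, inside about 96 x 71 mm) is empty, the +y half holds the twin, whose tab points roughly to the tray's +x
- bottle: amber glass bottle set in a wooden holder (100 x 100 x 18 mm) screwed to the desk, so it does not move. Origin: centre of the holder's underside. Glass body 66 mm diameter, shoulder ends 99 mm up; white neck with two lugs, its top 130 mm up
- bottle_mouth (a point): centre of the top of the bottle's neck, 130 mm above the desk
- cap: white round ribbed safety cap, 46 mm diameter (48 over ribs), 26.5 mm high, 25 g, red bar along its x on top. Origin: centre of its lower rim, 116 mm above the desk when shut. Shut, its x lies along the bottle's x within 0.12 rad. Held down at least 4 mm and turned anticlockwise (from above) by 1.2 to 1.9 rad (best 1.4) it lifts straight off. Grip its side with 30 N or more
- pad (a joint): red spring pad in the bottle's mouth under the cap: how far the shut cap is pressed down from rest, in m (0 at rest, 0.0065 when it bottoms out, slightly negative when the cap is off). The spring pushes the cap up with about 5 N at rest, 9 N at 4 mm, 11 N at the bottom; past that the stop is hard, so press with a force stop of about 13 N
- clock: oak dolls-house grandfather clock case, standing, 44 x 60 x 181 mm, loose; bystander. Origin: centre of its underside
- dining_table: cherry dolls-house dining table, 85 x 150 x 62 mm, loose; bystander. Origin: centre of its footprint on the desk
- bell_jar: glass bell jar on a dark wooden base, 104 mm diameter, 143 mm high, loose; bystander. Origin: centre of its underside
- chair: small wooden dolls-house chair, 36 x 36 x 85 mm, loose; bystander. Origin: centre of its footprint
There are look-alikes about, which are no part of the job. Leave any blue look-alike of the plinth alone.

How it is judged:
On the way, in this order (a step that is already met when the one before it is completed fails the run):
1. the loose block lies flat and released in the tray's empty half, its tab pointing as the twin's (x of plinth in the frame of tray between -0.03 and 0.03 m and y of plinth in the frame of tray between -0.066 and -0.01 m and z of plinth in the frame of tray below 0.009 m and angle between plinth's own z axis and vertical below 0.12 rad and angle between the x axis of plinth and the x axis of twin, either way round below 0.35 rad and x of plinth_tab in the frame of tray above 0 m and contact force between plinth and the fingers below 0.05 N and linear speed of plinth below 0.03 m/s), for 0.2 s.
2. the cap is pressed down by the gripper far enough to clear its catches (4 mm) (value of joint pad above 0.004 m and contact force between cap and the fingers above 1 N), for 0.1 s.
3. the cap, still on the neck, has been twisted well round (0.9 rad from shut) (angle between the x axis of cap and the x axis of bottle, either way round above 0.9 rad and z of cap in the frame of bottle_mouth below 0 m and angle between cap's own z axis and vertical below 0.25 rad), for 0.05 s.
At the end, for the whole second after the job is handed in: The loose block lies flat and untouched in the tray's -y half, tab to the tray's +x, parallel to the twin within 0.35 rad; the fingers hold the cap still, level within 0.25 rad, its rim 10 to 150 mm above the mouth, within 40 mm of its axis, off the bottle; twin within 20 mm of its start (all of step 1 and z of cap in the frame of bottle_mouth between 0.01 and 0.15 m and horizontal distance between cap and bottle_mouth below 0.04 m and angle between cap's own z axis and vertical below 0.25 rad and contact force between cap and the fingers above 1 N and contact force between cap and bottle below 0.05 N and linear speed of cap below 0.03 m/s and distance of twin from where it was at the start of the episode below 0.02 m); the arm keeps its last pose, push and grip.
It fails at once if the block already in the tray is shoved out of place (20 mm) (distance of twin from where it was at the start of the episode above 0.02 m).
It fails at once if a bystander is moved more than 20 mm (distance of any of clock, dining_table, bell_jar, chair from where it was at the start of the episode above 0.02 m).
It also fails if it takes over 58 s, if anything falls off the work surface, if the arm or the gripper's body presses on something with over 40 N, if the wrist force passes 120 N, or if a joint passes its speed limit or range.

### The arm

A 6-joint arm with a two-finger parallel gripper is mounted at the origin on the work surface. World frame = base frame: x ahead of the robot, y to its left, z up, the work surface at z = 0. Lengths are in m, angles in rad, forces in N, time in s.
With the tool pointing down it reaches from about 0.3 to 0.875 m from the base axis. Payload 6.4 kg.
Tool frame: the origin (TCP) lies at the very end of the fingers, on their centre line; the grasp point (between the pads) lies 19 mm behind it; x points along the fingers, y is the direction in which the jaws open and shut, and the axes are right-handed (so a half turn about x gives the same grasp; the last joint's range is limited). The gripper opens to 85 mm and grips with 20 to 120 N. Pads are 22 mm wide; open, the fingers measure 114 mm over their backs; the gripper's body (76 mm by 85 mm) begins 54 mm behind the grasp point. The pads swing forward as they close: fully open they stand 13 mm farther back than shut.
Start: joints at [-1.382, 0.181, 1.607, -0, 1.354, -0.206], TCP at [0.221, -0.531, 0.231] pointing down, gripper open.
Joint ranges: [-2.99, 2.99], [-0.89, 2.07], [0.3, 2.58], [-1.14, 4.28], [0, 2.63], [-3.12, 3.12]. Speed limits (rad/s): [2.57, 2.57, 3.01, 3.14, 3.14, 3.14].

### API

Orientations are given as a unit quaternion [w, x, y, z].
In Python, from bench import status, optics, hand_in gives the robot as it stands. The module is installed in compiled form; this text tells all that it offers.
- The arm moves only by the shell command python3 -m jog 'ROWS'. ROWS is JSON, one flat list of numbers, 5 for each row, row after row: the shift along the tool's x, y, z in mm, then the turn about the tool's x in degrees, then the opening in per cent of the stroke, from 0 (shut) to 100 (fully open). In form: [tx, ty, tz, yaw, gripper, tx, ty, tz, yaw, gripper, ...]. A call has exactly 5 rows; each row is the pose to reach, as a shift and turn from the pose commanded when the call began, along the tool's axes at that moment; what a row does not reach only later rows make up. A row lasts 1/10 s, in which the tool goes at most 50 mm and 8.59 degrees, less where a joint would pass 70% of its speed; a pose out of reach is approached as far as the arm can. A call with a gripper value outside its range is refused whole. The fingers move at their own pace and stop on an object; the grip force is fixed at half the most. Time passes only in rows, so rows that repeat a pose let the fingers close, or fill a call up. It gives the time, the measured TCP pose, the force and the opening at its end, in the units of the state.
- status.get_obs(): the state, without advancing time (a new reading comes with each control period).
- optics.camera(name): name is "scene" or "top" or "wrist"; returns the picture (480x640x3 uint8, red, green, blue); there is no depth.
- optics.get_calibration(name): a dict with "vertical_fov" (degrees; the focal length in pixels is half the picture's height over the tangent of half this angle, whatever the lens; pixels are square), "cx", "cy" (the principal point, pixels), "extrinsics" (4x4, takes a point from camera to world coordinates). Camera axes: x right, y up, looking along -z (the intrinsics and any distortion apply to the point x, -y, -z); pixel columns grow to the right and rows downward; lengths in m; the calibration is good to about 2 mm. The wrist camera is an equidistant fisheye: a pixel r from the principal point sees the ray r / f radians off the axis. A picture is of the moment at which its call begins: read the wrist's pose just before it. get_calibration takes no time and is no camera call; for the wrist camera it gives the pose at the moment of the call.
- hand_in(): hands the job in, once; it reports no verdict.
The state is a dict: "time_s": time; "q": joint angles; "dq": joint speeds; "joint_efforts": joint torques, N m; "eef_pos": TCP position; "eef_rot": TCP orientation; "wrist_force": force on the tool from outside, world axes, zero at the start; "torque": the same for the moment, N m; "opening": opening from 0.0 (shut) to 1.0 (fully open).
Only numpy, scipy, OpenCV 4.12 (cv2) and the standard library are available. Lean on these libraries where they do the work, as an engineer would, in place of code of your own. Each camera call takes 0.05 s, during which the arm holds its last target. There are 200 camera calls.

## Working session

There is one attempt and no reset: what is moved stays moved. The work goes in short steps, Python scripts to look and compute and a shell command to move; the robot and the scene stay as the last step left them, time stands still between calls to the robot, and variables do not carry over. Pictures are saved under pics/ and viewed, on a budget of 10 in all, crops included, one or two more only if the job needs it, and the job is handed in when it is done.

```bash
mkdir -p pics
cat > h.py <<'E'
import numpy as np, cv2
from bench import status, optics, hand_in
from scipy.spatial.transform import Rotation as R
def cal(n):
    c=optics.get_calibration(n); c={k:(np.array(v) if k=='extrinsics' else v) for k,v in c.items()}
    c['f']=240/np.tan(np.radians(c['vertical_fov'])/2); return c
def ray(c,u,v,fish=False):
    x,y=(u-c['cx']),(v-c['cy'])
    if fish:
        r=np.hypot(x,y)+1e-9; t=r/c['f']; d=np.array([x/r*np.sin(t),-y/r*np.sin(t),-np.cos(t)])
    else: d=np.array([x/c['f'],-y/c['f'],-1.])
    E=c['extrinsics']; return E[:3,3],E[:3,:3]@d
def onz(c,u,v,z,fish=False):
    o,d=ray(c,u,v,fish); return o+d*(z-o[2])/d[2]
def proj(c,p,fish=False):
    E=c['extrinsics']; q=E[:3,:3].T@(np.array(p)-E[:3,3])
    if fish:
        r=np.hypot(q[0],q[1])+1e-9; t=np.arctan2(r,-q[2]); return c['cx']+c['f']*t*q[0]/r, c['cy']-c['f']*t*q[1]/r
    return c['cx']-c['f']*q[0]/q[2], c['cy']+c['f']*q[1]/q[2]
def snap(n,name):
    c=cal(n); im=optics.camera(n); cv2.imwrite(f'pics/{name}.png',im[:,:,::-1]); np.save(f'pics/{name}.npy',im); return c,im
def pose():
    o=status.get_obs(); return np.array(o['eef_pos']),R.from_quat(np.array(o['eef_rot'])[[1,2,3,0]])
def toolshift(target):  # world target TCP -> mm along tool axes
    p,r=pose(); return r.inv().apply(np.array(target)-p)*1000
E
python3 - <<'E'
from h import *
for n in ['top','scene']:
    c,im=snap(n,n+'0'); print(n,c)
print(pose()[0],pose()[1].as_matrix().round(3)); o=status.get_obs(); print(o['time_s'],o['opening'])
E
```

```text
top {'vertical_fov': 45.756900123917106, 'cx': 313.19598490515193, 'cy': 232.0296474678918, 'extrinsics': array([[ 0.0074347 ,  0.9926061 , -0.1211522 ,  0.46468293],
       [-0.99973364,  0.01002533,  0.02078779,  0.09897849],
       [ 0.02184868,  0.12096538,  0.99241625,  1.12348718],
       [ 0.        ,  0.        ,  0.        ,  1.        ]]), 'f': np.float64(568.7562586042221)}
scene {'vertical_fov': 50.835887663070544, 'cx': 319.45656493141746, 'cy': 233.31718373051282, 'extrinsics': array([[-0.43072591, -0.5822147 ,  0.68956598,  1.17878018],
       [ 0.90247533, -0.28097796,  0.32648073,  0.38966027],
       [ 0.00367096,  0.76293999,  0.64645889,  0.68418017],
       [ 0.        ,  0.        ,  0.        ,  1.        ]]), 'f': np.float64(505.0305685234548)}
[ 0.22108991 -0.53026231  0.23047989] [[-0.     0.385 -0.923]
 [ 0.002 -0.923 -0.385]
 [-1.    -0.002 -0.   ]]
0.1 0.9979092626703098
```

View pics/top0.png

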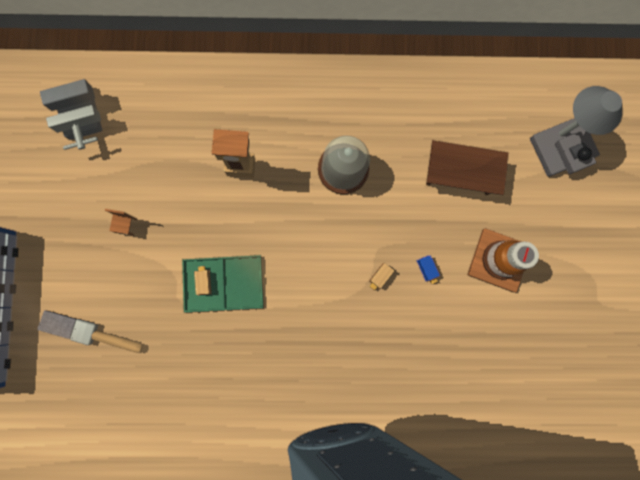

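View pics/scene0.png

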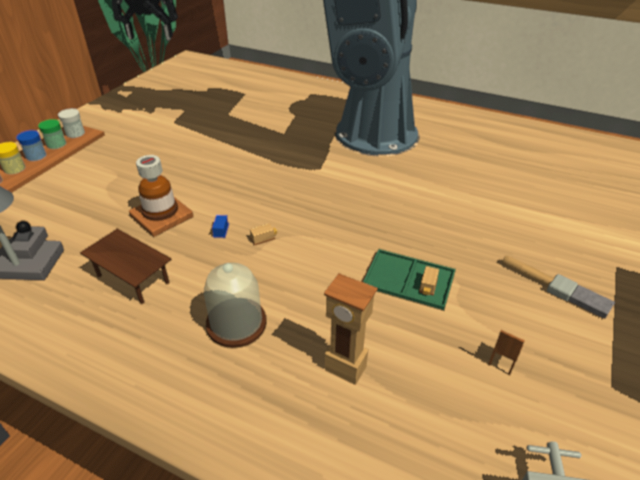

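Top view: the candidates for the loose block are the oak block at (383,276), the blue look-alike at (430,269), and the twin in the tray at (203,280). I choose the oak one at (383,276). The bottle cap is at (524,255), tray at (223,284). I'll check the choice in a close crop and measure.

Run:
```python
from h import *
im=np.load('pics/top0.npy'); c=cal('top')
a=cv2.resize(im[250:305,350:405],(400,400),interpolation=cv2.INTER_CUBIC); b=cv2.resize(im[245:320,180:270],(480,400),interpolation=cv2.INTER_CUBIC)[:,:400]
cv2.imwrite('pics/crop1.png',np.hstack([a,b])[:,:,::-1])
hsv=cv2.cvtColor(im,cv2.COLOR_RGB2HSV)
def comp(m,box):
    z=np.zeros_like(m); x0,y0,x1,y1=box; z[y0:y1,x0:x1]=m[y0:y1,x0:x1]; return z
# green tray corners
g=comp(cv2.inRange(hsv,(60,60,20),(95,255,200)),(160,230,290,330)); 
r=cv2.minAreaRect(cv2.findNonZero(g)); print('tray',r)
P=np.array([onz(c,u,v,.012)[:2] for u,v in cv2.boxPoints(r)]); print(P.round(4),P.mean(0).round(4))
# cap red bar
m=comp(cv2.inRange(hsv,(0,110,80),(8,255,255))|cv2.inRange(hsv,(170,110,80),(180,255,255)),(505,235,545,275))
n=cv2.findNonZero(m); rr=cv2.minAreaRect(n); B=np.array([onz(c,u,v,.1425)[:2] for u,v in cv2.boxPoints(rr)]); print('bar',len(n),rr,B.round(4),B.mean(0))
w=comp(cv2.inRange(hsv,(0,0,130),(180,50,255)),(500,235,545,275)); n=cv2.findNonZero(w); print('white',len(n),cv2.boundingRect(n))
# holder: brown
for u,v,z in [(383,276,.026),(524,255,.1425),(375,289,.011),(203,280,.03),(430,269,.02),(120,222,.05),(485,230,.018),(524,292,.018),(537,246,.018),(470,275,.018)]: print((u,v),onz(c,u,v,z)[:2].round(4))
```

```text
tray ((222.0151824951172, 283.7886657714844), (51.92812728881836, 78.4703369140625), 86.98721313476562)
[[0.5431 0.3319]
 [0.5525 0.1797]
 [0.452  0.1726]
 [0.4431 0.3231]] [0.4977 0.2518]
bar 39 ((525.5000610351562, 254.50001525878906), (2.5298221111297607, 13.914020538330078), 18.43494987487793) [[ 0.5378 -0.2858]
 [ 0.561  -0.2944]
 [ 0.5596 -0.2986]
 [ 0.5365 -0.29  ]] [ 0.54872231 -0.29217934]
white 412 (500, 242, 38, 31)
(383, 276) [ 0.5145 -0.0595]
(524, 255) [ 0.5478 -0.2895]
(375, 289) [ 0.4897 -0.0458]
(203, 280) [0.5038 0.2858]
(430, 269) [ 0.5291 -0.1523]
(120, 222) [0.6112 0.4422]
(485, 230) [ 0.6071 -0.2631]
(524, 292) [ 0.486  -0.3361]
(537, 246) [ 0.5764 -0.3653]
(470, 275) [ 0.5182 -0.231 ]
```

View pics/crop1.png

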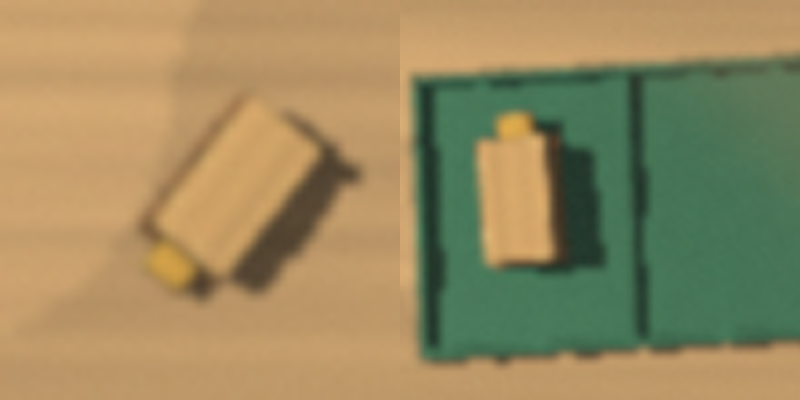

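The crop shows the oak block with its tab to the lower left (tab at px ≈(374,287)), and the twin's tab pointing up the picture (world +x), so the choice is confirmed. Now I'll plan the approach.

```bash
cat >> h.py <<'E'
def plan(target,yaw,n=1,p=None):
    """print shift/turn of n successive calls to world TCP target with tool-y yaw (deg, not wrapped)"""
    P,r=pose(); M=r.as_matrix(); y0=np.degrees(np.arctan2(M[1,1],M[0,1])); d=(yaw-y0+180)%360-180 if p is None else p
    t=np.array(target)
    for i in range(n):
        a=np.radians(y0+d*i/n); y=np.array([np.cos(a),np.sin(a),0]); x=np.array([0,0,-1.]); z=np.cross(x,y)
        s=(t-P)/n*1000; print('call',i,'t',np.round([x@s,y@s,z@s],1),'turn',round(-d/n,1))
    print('tcp',P.round(4),'yawy',round(y0,1),'q',np.round(status.get_obs()['q'],2),'t',status.get_obs()['time_s'])
E
python3 - <<'E'
from h import *
c=cal('top')
e=lambda x,y:onz(c,350+x/7.27,250+y/7.27,.026)[:2]
for a,b in [((155,222),(250,98)),((225,278),(322,152))]:
    d=e(*a)-e(*b); print(np.degrees(np.arctan2(d[1],d[0])))
ctr=np.mean([e(*k) for k in [(155,222),(250,98),(225,278),(322,152)]],0); print(ctr)
plan([ctr[0],ctr[1],.15],52.5,3)
E
```

```text
142.3929959330878
142.12690070218753
[ 0.51491181 -0.05900622]
call 0 t [  26.8 -107.3 -150.8] turn -40.0
call 1 t [  26.8   14.6 -184.5] turn -40.0
call 2 t [  26.8  129.7 -132.1] turn -40.0
tcp [ 0.2211 -0.5303  0.2305] yawy -67.4 q [-1.38  0.18  1.61  0.    1.35 -0.21] t 0.1
```

```bash
python3 -m jog '[7,-27,-38,-10,100, 13,-54,-75,-20,100, 20,-81,-113,-30,100, 27,-107,-151,-40,100, 27,-107,-151,-40,100]'
python3 -m jog '[7,4,-46,-10,100, 13,7,-92,-20,100, 20,11,-138,-30,100, 27,15,-184,-40,100, 27,15,-184,-40,100]'
python3 -m jog '[7,32,-33,-10,100, 13,65,-66,-20,100, 20,97,-99,-30,100, 27,130,-132,-40,100, 27,130,-132,-40,100]'
python3 -m jog '[0,0,0,0,100, 0,0,0,0,100, 0,0,0,0,100, 0,0,0,0,100, 0,0,0,0,100]'
python3 - <<'E'
from h import *
c,im=snap('wrist','w1'); print(c)
plan([.5149,-.0590,.15],52.5)
E
```

```text
time_s: 0.6
eef_pos: [0.3212, -0.3685, 0.2026]
eef_rot: [0.369, 0.603, 0.372, -0.602]
wrist_force: [-0.6, -0.6, 0.1]
opening: 0.996
time_s: 1.1
eef_pos: [0.4185, -0.2121, 0.1759]
eef_rot: [0.553, 0.44, 0.556, -0.438]
wrist_force: [-0.5, -0.9, -0.6]
opening: 1.003
time_s: 1.6
eef_pos: [0.5163, -0.0553, 0.149]
eef_rot: [0.67, 0.224, 0.672, -0.222]
wrist_force: [-0.3, -0.6, 0.9]
opening: 0.999
time_s: 2.1
eef_pos: [0.5152, -0.061, 0.1505]
eef_rot: [0.67, 0.227, 0.669, -0.227]
wrist_force: [-0.3, 0.8, 1.2]
opening: 1.005
{'vertical_fov': 65.70646984690485, 'cx': 324.5185694019217, 'cy': 234.08232023517544, 'extrinsics': array([[ 6.09542315e-01, -7.64601070e-01, -2.09388082e-01,
         4.62490187e-01],
       [ 7.92753335e-01,  5.87708451e-01,  1.61681561e-01,
        -1.99813924e-02],
       [-5.62749027e-04, -2.64544854e-01,  9.64373218e-01,
         2.92528102e-01],
       [ 0.00000000e+00,  0.00000000e+00,  0.00000000e+00,
         1.00000000e+00]]), 'f': np.float64(371.64829954431775)}
call 0 t [ 0.5  1.3 -1.4] turn 0.0
tcp [ 0.5153 -0.0609  0.1505] yawy 52.5 q [-0.35  0.15  1.82 -0.    1.17 -1.26] t 2.15
```

View pics/w1.png

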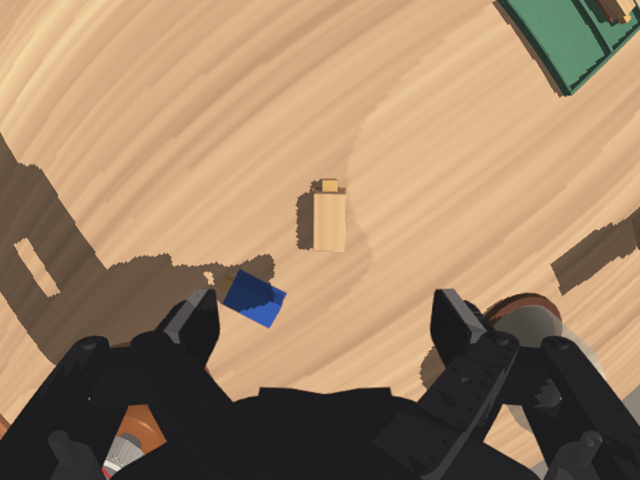

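The wrist view shows the oak block at (330,222), with its tab up the image at (330,185). The blue one is at (255,298), left of centre.

Run:
```python
from h import *
c=cal('wrist')
p=lambda u,v,z=.026:onz(c,u,v,z,True)
K=[p(314,193),p(346,193),p(345,251),p(314,250)]
for k in K: print(k.round(4))
m=np.mean(K,0); print('ctr',m.round(4), 'tab',p(330,180,.014).round(4),'blue',p(255,298).round(4))
d=(K[0]+K[1]-K[2]-K[3]); print('yaw',np.degrees(np.arctan2(d[1],d[0])), np.linalg.norm(d)/2, np.linalg.norm(K[0]-K[1]))
a=np.degrees(np.arctan2(d[1],d[0]))
plan([m[0],m[1],.006],a-90)
plan([m[0],m[1],.006],a-90)
```

```text
[ 0.4913 -0.0518  0.026 ]
[ 0.5054 -0.0333  0.026 ]
[ 0.5403 -0.0603  0.026 ]
[ 0.5254 -0.0784  0.026 ]
ctr [ 0.5156 -0.056   0.026 ] tab [ 0.492  -0.0376  0.014 ] blue [ 0.5285 -0.1408  0.026 ]
yaw 142.1840117418606 0.04371894372415194 0.02320498148077238
call 0 t [144.5   4.1  -2.7] turn 0.3
tcp [ 0.5153 -0.0609  0.1505] yawy 52.5 q [-0.35  0.15  1.82 -0.    1.17 -1.26] t 2.15
call 0 t [144.5   4.1  -2.7] turn 0.3
tcp [ 0.5153 -0.0609  0.1505] yawy 52.5 q [-0.35  0.15  1.82 -0.    1.17 -1.26] t 2.15
```

```bash
python3 -m jog '[35,1,-1,0,100, 70,2,-2,0,100, 105,4,-3,0,100, 130,4,-3,0,100, 141,4,-3,0,100]'
python3 -m jog '[0,0,0,0,100, 0,0,0,0,60, 0,0,0,0,20, 0,0,0,0,0, 0,0,0,0,0]'
python3 -m jog '[0,0,0,0,0, 0,0,0,0,0, 0,0,0,0,0, 0,0,0,0,0, 0,0,0,0,0]'
python3 -m jog '[-10,0,0,0,0, -30,0,0,0,0, -60,0,0,0,0, -80,0,0,0,0, -80,0,0,0,0]'
python3 - <<'E'
from h import *
t=np.array([.4977,.2518]); y=np.radians(4); ax=np.array([np.cos(y),np.sin(y)]); ay=np.array([-ax[1],ax[0]])
g=t-.038*ay; print(g)
plan([g[0],g[1],.06],-86,4)
c,im=snap('wrist','w2')
E
```

```text
time_s: 2.65
eef_pos: [0.5135, -0.0549, 0.0069]
eef_rot: [0.668, 0.227, 0.671, -0.227]
wrist_force: [-0.8, -0.2, 0.1]
opening: 0.999
time_s: 3.15
eef_pos: [0.5161, -0.0554, 0.0103]
eef_rot: [0.67, 0.227, 0.669, -0.227]
wrist_force: [0.4, -0.2, 0.2]
opening: 0.326
time_s: 3.65
eef_pos: [0.5164, -0.0555, 0.0104]
eef_rot: [0.671, 0.227, 0.669, -0.227]
wrist_force: [-0.3, 0.4, 6.2]
opening: 0.266
time_s: 4.15
eef_pos: [0.5177, -0.0559, 0.0929]
eef_rot: [0.672, 0.226, 0.668, -0.227]
wrist_force: [-0.4, -0.3, -0.8]
opening: 0.262
[0.50035075 0.21389257]
call 0 t [  8.2  51.  -44.4] turn 34.7
call 1 t [  8.2  16.7 -65.5] turn 34.7
call 2 t [  8.2 -23.5 -63.4] turn 34.7
call 3 t [  8.2 -55.4 -38.7] turn 34.7
tcp [ 0.5177 -0.0559  0.0929] yawy 52.6 q [-0.34  0.23  1.86  0.    1.05 -1.25] t 4.15
```

```bash
python3 -m jog '[2,13,-11,8.5,0, 4,25,-22,17,0, 6,38,-33,25.5,0, 8,51,-44,34,0, 8,51,-44,34.7,0]'
python3 -m jog '[2,4,-16,8.5,0, 4,8,-33,17,0, 6,12,-49,25.5,0, 8,17,-65,34,0, 8,17,-65,34.7,0]'
python3 -m jog '[2,-6,-16,8.5,0, 4,-12,-32,17,0, 6,-18,-48,25.5,0, 8,-23,-63,34,0, 8,-23,-63,34.7,0]'
python3 -m jog '[0,-14,-10,8.5,0, 0,-28,-20,17,0, 0,-42,-30,25.5,0, 0,-55,-39,34,0, 0,-55,-39,34.7,0]'
python3 - <<'E'
from h import *
c,im=snap('wrist','w3')
plan([.5004,.2139,.06],-86,1)
E
```

```text
time_s: 4.7
eef_pos: [0.5097, 0.0139, 0.0797]
eef_rot: [0.57, 0.416, 0.573, -0.417]
wrist_force: [-0.2, -0.4, -0.6]
opening: 0.266
time_s: 5.2
eef_pos: [0.5066, 0.08, 0.0723]
eef_rot: [-0.422, -0.567, -0.423, 0.568]
wrist_force: [-0.4, -0.6, -0.3]
opening: 0.262
time_s: 5.7
eef_pos: [0.5033, 0.1464, 0.0646]
eef_rot: [-0.234, -0.667, -0.234, 0.668]
wrist_force: [-0.8, -0.0, -0.8]
opening: 0.267
time_s: 6.2
eef_pos: [0.5001, 0.2135, 0.0651]
eef_rot: [-0.025, -0.707, -0.025, 0.707]
wrist_force: [0.1, -0.4, -0.1]
opening: 0.261
call 0 t [ 5.1 -1.2 -0.4] turn 0.2
tcp [0.5001 0.2127 0.0651] yawy -85.8 q [ 0.18  0.32  1.8  -0.    1.01  1.68] t 6.25
```

View pics/w3.png

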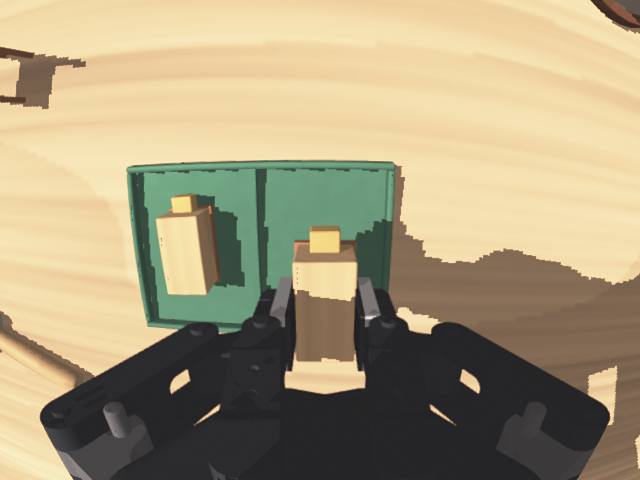

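The block is held with its tab pointing up the image, parallel to the twin (tray corners at (128,167) and (395,163), divider at (260,168)). Next I check the tray corners by wrist view and lower the block.

Run:
```python
from h import *
c=cal('wrist')
for u,v in [(128,167),(395,163),(262,167),(148,327)]: print(onz(c,u,v,.012,True).round(4))
y=np.radians(4); ax=np.array([np.cos(y),np.sin(y)]); ay=np.array([-ax[1],ax[0]]);t=np.array([.4977,.2518])
for a,b in [(1,1),(1,-1),(1,0),(-1,1)]: print('top-cam',(t+.052*a*ax+.077*b*ay).round(4))
```

```text
[0.5454 0.3299 0.012 ]
[0.5552 0.1796 0.012 ]
[0.5479 0.2496 0.012 ]
[0.4426 0.3243 0.012 ]
top-cam [0.5442 0.3322]
top-cam [0.5549 0.1786]
top-cam [0.5496 0.2554]
top-cam [0.4405 0.325 ]
```

```bash
python3 -m jog '[15,-1,0,0,0, 30,-1,0,0,0, 42,-1,0,0,0, 48,-1,0,0,0, 50,-1,0,0,0]'
python3 -m jog '[0,0,0,0,0, 0,0,0,0,0, 0,0,0,0,40, 0,0,0,0,40, 0,0,0,0,40]'
python3 -m jog '[0,0,0,0,40, 0,0,0,0,40, -10,0,0,0,40, -40,0,0,0,40, -70,0,0,0,40]'
python3 -m jog '[-30,0,0,0,100, -60,0,0,0,100, -80,0,0,0,100, -90,0,0,0,100, -90,0,0,0,100]'
python3 - <<'E'
from h import *
c,im=snap('wrist','w4')
plan([.547,-.293,.2],0,1)
E
```

```text
time_s: 6.75
eef_pos: [0.4989, 0.2138, 0.0144]
eef_rot: [-0.024, -0.706, -0.024, 0.708]
wrist_force: [-7.8, -2.4, 19.5]
opening: 0.268
time_s: 7.25
eef_pos: [0.5, 0.2144, 0.0153]
eef_rot: [0.024, 0.707, 0.024, -0.707]
wrist_force: [-0.2, 0.1, -0.8]
opening: 0.398
time_s: 7.75
eef_pos: [0.4993, 0.2142, 0.0861]
eef_rot: [-0.024, -0.706, -0.023, 0.707]
wrist_force: [0.4, 0.5, 0.9]
opening: 0.4
time_s: 8.25
eef_pos: [0.5009, 0.2146, 0.1772]
eef_rot: [0.023, 0.708, 0.024, -0.706]
wrist_force: [0.1, 0.5, -0.5]
opening: 1.003
call 0 t [-24.4 509.4 -13.1] turn -86.2
tcp [0.5    0.2144 0.1756] yawy -86.2 q [0.19 0.17 1.74 0.   1.23 1.69] t 8.3
```

View pics/w4.png

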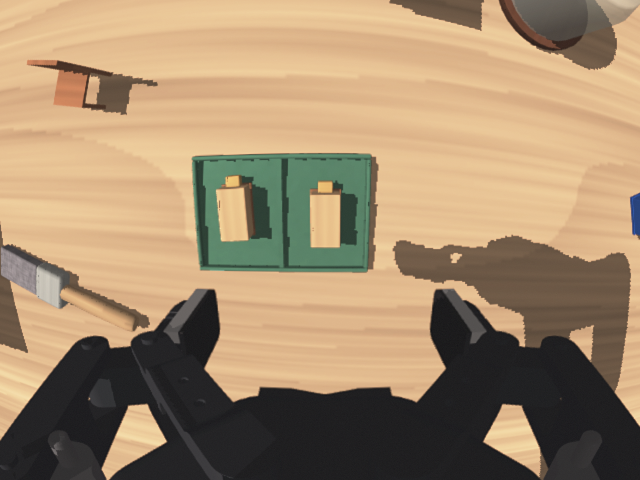

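Both blocks lie in the tray with tabs up the image; the loose one at (325,215) is flat and parallel to the twin at (235,212). Now on to the cap.

```bash
python3 -m jog '[-5,30,-1,0,100, -10,70,-2,0,100, -15,110,-3,0,100, -20,150,-4,0,100, -24,190,-5,0,100]'
python3 -m jog '[0,40,-1,0,100, 0,80,-2,0,100, 0,120,-3,0,100, 0,160,-4,0,100, 0,200,-5,0,100]'
python3 -m jog '[0,40,-1,0,100, 0,80,-2,0,100, 0,105,-3,0,100, 0,119,-3,0,100, 0,119,-3,0,100]'
python3 -m jog '[0,0,0,0,100, 0,0,0,0,100, 0,0,0,0,100, 0,0,0,0,100, 0,0,0,0,100]'
python3 - <<'E'
from h import *
c,im=snap('wrist','w5'); print(c['extrinsics'][:3,3])
plan([.547,-.293,.2],-86,1)
E
```

```text
time_s: 8.8
eef_pos: [0.5165, 0.0238, 0.1977]
eef_rot: [-0.023, -0.706, -0.024, 0.708]
wrist_force: [1.0, 0.7, -1.0]
opening: 1.0
time_s: 9.3
eef_pos: [0.5349, -0.1752, 0.1972]
eef_rot: [-0.023, -0.706, -0.024, 0.708]
wrist_force: [0.5, -0.4, 0.1]
opening: 1.0
time_s: 9.8
eef_pos: [0.546, -0.2936, 0.1976]
eef_rot: [-0.022, -0.706, -0.023, 0.707]
wrist_force: [0.2, 0.6, -0.4]
opening: 1.002
time_s: 10.3
eef_pos: [0.547, -0.292, 0.1995]
eef_rot: [0.024, 0.707, 0.024, -0.707]
wrist_force: [0.3, 0.1, 0.4]
opening: 1.002
[ 0.61373803 -0.28712401  0.34162142]
call 0 t [-0.5  0.8  0. ] turn -0.1
tcp [ 0.547  -0.2922  0.1995] yawy -86.1 q [-0.68  0.31  1.52  0.    1.32  0.82] t 10.35
```

View pics/w5.png

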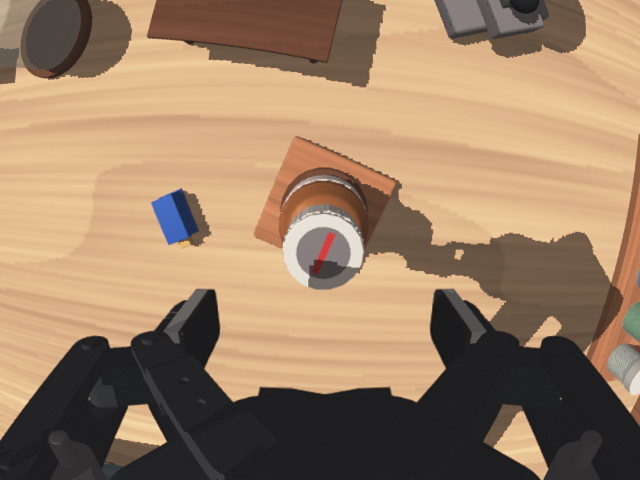

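The cap is seen at (324,250) with its red bar around (325,253), well centred between the fingers.

Run:
```python
from h import *
c=cal('wrist'); im=np.load('pics/w5.npy'); hsv=cv2.cvtColor(im,cv2.COLOR_RGB2HSV)
m=(cv2.inRange(hsv,(0,130,60),(6,255,255))|cv2.inRange(hsv,(172,130,60),(180,255,255)));z=np.zeros_like(m);z[225:285,290:360]=m[225:285,290:360]
r=cv2.minAreaRect(cv2.findNonZero(z)); print(r); B=cv2.boxPoints(r)
Q=np.array([onz(c,u,v,.1425,True) for u,v in B]); print(Q.round(4)); 
i=0 if np.linalg.norm(Q[0]-Q[1])>np.linalg.norm(Q[1]-Q[2]) else 1
d=Q[i+1]-Q[i]; print('bar yaw',np.degrees(np.arctan2(d[1],d[0])))
b=Q.mean(0); print('bar ctr',b.round(4)); 
a=(onz(c,283,250,.1425,True)+onz(c,365,250,.1425,True))/2; print('lr',a.round(4),'bottom',onz(c,323,289,.1425,True).round(4))
plan([b[0],b[1],.112],-86,1)
```

```text
((323.08209228515625, 252.761962890625), (6.793814659118652, 43.54425048828125), 24.227745056152344)
[[ 0.5369 -0.2849  0.1425]
 [ 0.5611 -0.2934  0.1425]
 [ 0.5597 -0.297   0.1425]
 [ 0.5354 -0.2885  0.1425]]
bar yaw -19.538497001034994
bar ctr [ 0.5483 -0.291   0.1425]
lr [ 0.5501 -0.2914  0.1425] bottom [ 0.5262 -0.2924  0.1425]
call 0 t [87.5 -1.2 -1.4] turn -0.1
tcp [ 0.547  -0.2922  0.1995] yawy -86.1 q [-0.68  0.31  1.52  0.    1.32  0.82] t 10.35
```

```bash
python3 -m jog '[20,-1,-2,0,100, 45,-1,-2,0,100, 65,-1,-2,0,100, 80,-1,-2,0,100, 87,-1,-2,0,100]'
python3 -m jog '[0,0,0,0,100, 0,0,0,0,60, 0,0,0,0,30, 0,0,0,0,0, 0,0,0,0,0]'
python3 -m jog '[0,0,0,0,0, 0,0,0,0,0, 0,0,0,0,0, 0,0,0,0,0, 0,0,0,0,0]'
```

```text
time_s: 10.85
eef_pos: [0.5481, -0.291, 0.1107]
eef_rot: [-0.023, -0.706, -0.024, 0.707]
wrist_force: [0.0, -0.3, -0.3]
opening: 1.003
time_s: 11.35
eef_pos: [0.5494, -0.2919, 0.1137]
eef_rot: [0.024, 0.707, 0.023, -0.706]
wrist_force: [-1.8, 0.2, 5.2]
opening: 0.529
time_s: 11.85
eef_pos: [0.5494, -0.2919, 0.1137]
eef_rot: [0.024, 0.707, 0.023, -0.706]
wrist_force: [-0.4, 1.2, 5.2]
opening: 0.527
```

```bash
python3 -m jog '[1,0,0,0,0, 2,0,0,0,0, 3,0,0,0,0, 3,0,0,0,0, 3,0,0,0,0]'
python3 -m jog '[1,0,0,0,0, 2,0,0,0,0, 2,0,0,0,0, 2,0,0,0,0, 2,0,0,0,0]'
```

```text
time_s: 12.35
eef_pos: [0.5494, -0.2919, 0.111]
eef_rot: [0.024, 0.707, 0.023, -0.706]
wrist_force: [-2.9, 2.1, 7.1]
opening: 0.531
time_s: 12.85
eef_pos: [0.5494, -0.2919, 0.1093]
eef_rot: [0.024, 0.707, 0.023, -0.706]
wrist_force: [-3.5, 2.0, 9.6]
opening: 0.532
```

```bash
python3 -m jog '[1,0,0,0,0, 1.5,0,0,0,0, 1.5,0,0,0,0, 1.5,0,0,0,0, 1.5,0,0,0,0]'
```

```text
time_s: 13.35
eef_pos: [0.5494, -0.292, 0.108]
eef_rot: [0.024, 0.707, 0.023, -0.706]
wrist_force: [-2.7, 2.5, 10.9]
opening: 0.526
```

```bash
python3 -m jog '[0,0,0,-5,0, 0,0,0,-10,0, 0,0,0,-15,0, 0,0,0,-20,0, 0,0,0,-20,0]'
```

```text
time_s: 13.85
eef_pos: [0.5504, -0.2925, 0.1085]
eef_rot: [0.148, 0.693, 0.146, -0.691]
wrist_force: [0.2, 0.5, 10.0]
opening: 0.527
```

```bash
python3 -m jog '[0,0,0,-5,0, 0,0,0,-10,0, 0,0,0,-15,0, 0,0,0,-20,0, 0,0,0,-20,0]'
python3 -m jog '[0,0,0,-5,0, 0,0,0,-10,0, 0,0,0,-15,0, 0,0,0,-20,0, 0,0,0,-20,0]'
python3 -m jog '[0,0,0,-5,0, 0,0,0,-10,0, 0,0,0,-15,0, 0,0,0,-20,0, 0,0,0,-20,0]'
python3 - <<'E'
from h import *
c,im=snap('wrist','w6'); plan([.549,-.292,.16],0)
E
```

```text
time_s: 14.35
eef_pos: [0.5503, -0.2921, 0.1084]
eef_rot: [0.266, 0.657, 0.264, -0.655]
wrist_force: [-0.1, 2.5, 10.4]
opening: 0.525
time_s: 14.85
eef_pos: [0.5501, -0.2916, 0.1082]
eef_rot: [0.375, 0.6, 0.374, -0.599]
wrist_force: [-1.7, 2.4, 10.4]
opening: 0.525
time_s: 15.35
eef_pos: [0.5501, -0.2917, 0.1083]
eef_rot: [0.474, 0.526, 0.472, -0.525]
wrist_force: [-0.4, 3.4, 9.9]
opening: 0.53
call 0 t [-51.8  -1.    0.4] turn -6.1
tcp [ 0.55   -0.2917  0.1082] yawy -6.1 q [-0.68  0.41  1.58  0.    1.15 -0.57] t 15.4
```

View pics/w6.png

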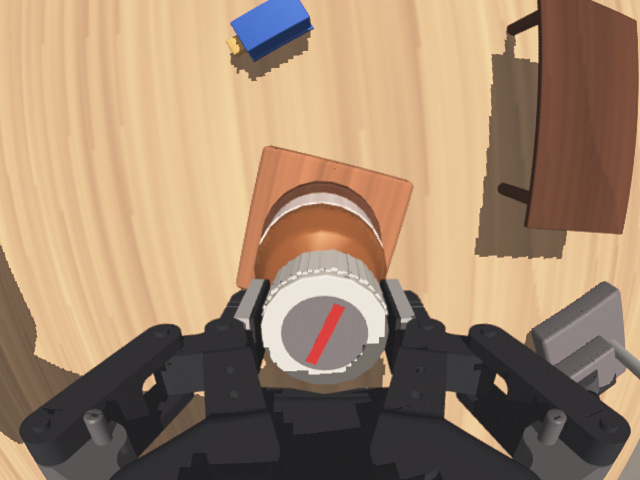

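The bar, from (312,362) to (338,306), has turned with the fingers: the cap has followed the 80° twist. Now I lift.

```bash
python3 -m jog '[-2,0,0,0,0, -4,0,0,0,0, -7,0,0,0,0, -10,0,0,0,0, -13,0,0,0,0]'
python3 -m jog '[-6,0,0,0,0, -13,0,0,0,0, -21,0,0,0,0, -30,0,0,0,0, -38,0,0,0,0]'
python3 -m jog '[-2,0,0,0,0, -2,0,0,0,0, -2,0,0,0,0, -2,0,0,0,0, -2,0,0,0,0]'
python3 - <<'E'
from h import *
c,s=snap('scene','s1'); c,t=snap('top','t1'); 
a=cv2.resize(s[120:320,100:500],(800,400),interpolation=cv2.INTER_CUBIC); b=cv2.resize(t[240:320,170:290],(300,200)); d=cv2.resize(t[210:310,430:580],(300,200)); e=np.zeros((200,800,3),np.uint8); e[:,:300]=b; e[:,300:600]=d
cv2.imwrite('pics/end.png',np.vstack([a,e])[:,:,::-1]); print(pose()[0],status.get_obs()['opening'],status.get_obs()['wrist_force'],status.get_obs()['time_s'])
E
```

```text
time_s: 15.9
eef_pos: [0.5486, -0.2916, 0.119]
eef_rot: [-0.472, -0.526, -0.472, 0.526]
wrist_force: [0.2, 0.1, 0.4]
opening: 0.523
time_s: 16.4
eef_pos: [0.5489, -0.2917, 0.1578]
eef_rot: [0.473, 0.526, 0.472, -0.526]
wrist_force: [-0.2, -0.4, 0.9]
opening: 0.528
time_s: 16.9
eef_pos: [0.5485, -0.2913, 0.1583]
eef_rot: [-0.472, -0.526, -0.473, 0.526]
wrist_force: [1.1, -0.0, 0.9]
opening: 0.525
[ 0.54859418 -0.29139848  0.15840937] 0.5259012092175063 [ 0.7311326  -0.00501163 -0.13187725] 17.0
```

View pics/end.png

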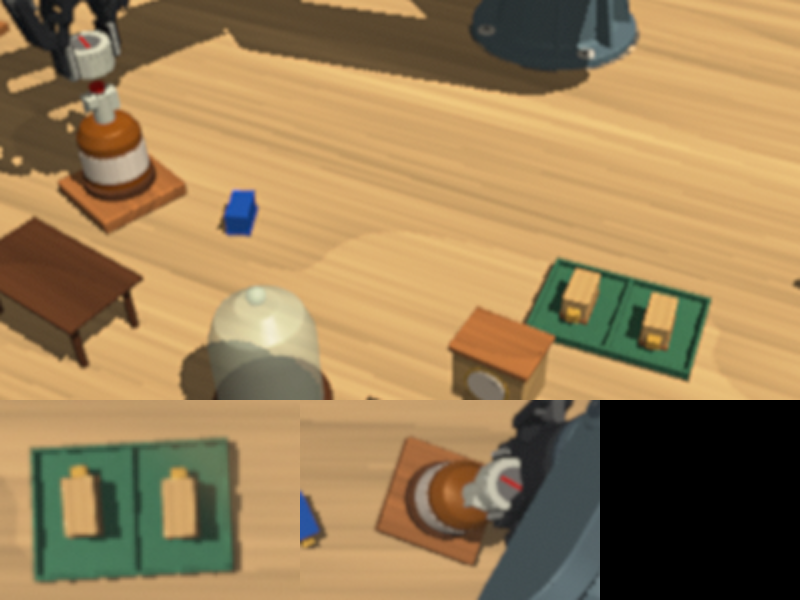

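The end picture shows the cap held level at about (90,55), clear of the white neck and red pad at (97,90). Both blocks lie in the tray with tabs the same way, and the furniture is in place. I'm handing in.

```bash
python3 -c "
from h import *
print(hand_in())"
```

```text
the job is handed in; nothing more can be done
None
```

The job is handed in at about 17 s of the 58 s allowed, with 8 pictures viewed; `hand_in` gave no verdict.

- **Block:** the loose oak block was laid in the tray's empty half with its tab the same way as the twin's, and let go. The last pictures show it flat and parallel to the twin. The twin and the furniture in view looked unmoved by eye; I did not measure this, and the chair was outside that last view. There was a brief force of about 20 N as the block touched the tray floor.
- **Cap:** I gripped the cap, pressed it down about 5.7 mm (10.9 N) and twisted it 80° anticlockwise; the wrist view showed the red bar turning with the fingers. It then lifted off straight.
- **Last check:** the cap is held level and still, its rim about 30 mm above the mouth by the TCP height and within a few millimetres of its axis. The wrist force was near zero and the opening steady at 0.526.
- **Small disagreements:** the wrist and top cameras differed by 2–6 mm on the tray edges and the block, within tolerance. The gripper opening read about 2 mm under the block's true width.

No check failed.

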